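# Release the cam and clamp the canvas in the studio jig

### The job

The little canvas on the plywood jig has to be clamped, but the eccentric cam stands in the way of the aluminium slide. First push the cam's lever round, either way, until the cam's low point faces the slide's follower nose (the lever then points straight ahead to the canvas), and only then push the slide by its upright tab until it is fully home, with the canvas snug between the jaw and the wooden fence. Do it all by pushing with the fingers: grasp and lift nothing, touch the canvas with nothing but the slide, leave everything else where it stands, and let go at the end.

Things in the scene. Friction and masses are not known exactly. Their poses are not given: they have to be found in the camera images.
- jig: Fixed plywood board lying on the table, 18 mm thick; place and yaw differ from run to run. Origin on the table exactly below the cam's pivot axis; +x is the slide's forward direction, from push tab to canvas and fence; z up (all jig heights are above the table). The board spans x -155 to +235 mm, y +-125 mm. Two wooden guide rails beside the slide: y = +-53 to +-63 mm, top at 32 mm.
- cam (a joint): Turn of the eccentric cam about the upright pivot at the jig's origin, rad, counter-clockwise from above; starts within +-0.9. 0: high point and lever point straight back (jig -x) to the follower nose. +3.14 or -3.14: low point faces the nose, lever points straight ahead (+x). Stops at +-3.45. At q the lever points along jig (-cos q, -sin q). Stays where left; turning takes 0.08 Nm (1.5 N at 55 mm).
- lever_mid (a point): Point in the cam's lever, 55 mm out from the pivot axis, 63 mm up, at mid-thickness: push here on either flat side. The lever is a dark wooden bar 12 mm thick, from the pivot to 85 mm out, 46 to 80 mm up, with a round upright knob (20 mm wide, 84 mm high) centred 82 mm out.
- disc_mid (a point): Centre of the cam's steel disc (30 mm radius, 28 to 42 mm above the table), 16 mm off the pivot on the lever's side. The slide can come fully home only with the cam within about 0.7 rad of its low point.
- slide (a joint): Forward travel of the slide along the jig's +x, m. 0 to 0.003 at the start (back), 0.035 when home with the canvas snug between jaw and fence. About 2.5 N to slide; it stays where it is left, and 6 to 15 N is ample at the stop.
- tab_rear (a point): Middle of the rear face of the slide's upright push tab, 55 mm above the table, at jig x = -124 mm at travel 0. The tab is an aluminium plate across the rear end of the slide, 70 mm wide (jig y), 10 mm thick, 19 to 75 mm up; its rear face looks along jig -x. Push it towards +x.
- nose (a point): Middle of the front face of the slide's dark steel follower nose, 60 mm wide, 28 to 42 mm up, which the cam blocks; at jig x = -53 mm at travel 0, moving with the slide.
- jaw (a point): Middle of the top front edge of the slide's jaw, 100 mm wide (jig y), 36 mm above the table, at jig x = +75 mm at travel 0, moving with the slide; it pushes the canvas.
- fence (a point): Middle of the top edge of the fixed wooden fence's near face, at jig x = +190 mm, 45 mm above the table; the fence is 170 mm wide (jig y).
- canvas_mid (a point): Centre of the loose small canvas on a wooden frame, 80 mm (jig x) by 130 mm (jig y) by 16 mm thick, lying slightly askew on the board (top 34 mm above the table) between jaw and fence. Snug against the fence this point is at jig x = +150 mm. The slide pushes it; the robot must not touch it.
- eraser: Bystander, to be left alone: white eraser 45x22x12 mm lying on the jig's board, at its near right part. Origin at its underside.
- pigment: Bystander, to be left alone: small amber jar, 32 mm wide, 45 mm tall, standing on the board's left edge beside the canvas. Origin at its underside.
- glue: Bystander, to be left alone: white bottle, 50 mm wide, 110 mm tall, on the table left of the jig. Origin at its underside.
- brush: Bystander, to be left alone: paint brush 190 mm long lying on the table right of the jig. Origin at its underside.
- tub: Bystander, to be left alone: grey cup, 72 mm wide, 50 mm tall, on the table left of the jig. Origin at its underside.
- crayons: Bystander, to be left alone: cardboard box 100x60x25 mm on the table left of the jig. Origin at its underside.
- mug: Bystander, to be left alone: blue mug, 76 mm wide, 90 mm tall, on the table right of the jig, near its tab end. Origin at its underside.
- canvas: The same canvas; origin at the centre of its underside.

How it is judged:
On the way, in this order (a step that is already met when the one before it is completed fails the run):
1. the cam is turned to its low point (within 0.45 rad) while the slide is still back ((value of joint cam above 2.69 rad or value of joint cam below -2.69 rad) and value of joint slide below 0.012 m), for 0.2 s.
2. the slide is pushed fully home ((value of joint cam above 2.69 rad or value of joint cam below -2.69 rad) and value of joint slide above 0.0325 m), for 0.2 s.
At the end, for the whole second after the job is handed in: The cam is within 0.45 rad of its low point, the slide is home (travel over 32.5 mm) and at rest, and the canvas lies flat on the board, at rest, square (0.05 rad) and within 3 mm of its snug place against the fence, within 30 mm of the middle; the robot is clear (all of step 2 and velocity of joint slide between -0.005 and 0.005 m/s and x of canvas_mid in the frame of jig between 0.147 and 0.153 m and y of canvas_mid in the frame of jig between -0.03 and 0.03 m and z of canvas_mid in the frame of jig below 0.03 m and angle between the x axis of canvas_mid and the x axis of jig, either way round below 0.05 rad and linear speed of canvas below 0.01 m/s); the robot touches nothing.
It fails at once if the slide is forced forward (over 20 mm) while the cam is not at its low point (value of joint slide above 0.02 m and not (value of joint cam above 2.4 rad or value of joint cam below -2.4 rad)).
It fails at once if the robot touches the canvas (contact force between any of the fingers, the arm and canvas above 0.5 N).
It fails at once if the canvas is lifted (over 10 mm) or tipped (z of canvas_mid in the frame of jig above 0.036 m or angle between canvas_mid's own z axis and vertical above 0.25 rad).
It fails at once if a bystander is moved more than 20 mm or lifted (distance of any of eraser, pigment, glue, brush, tub, crayons, mug from where it was at the start of the episode above 0.02 m).
It also fails if it takes over 45 s, if anything falls off the work surface, if the arm or the gripper's body presses on something with over 40 N, if the wrist force passes 120 N, or if a joint passes its speed limit or range.

### The arm

A 6-joint arm with a two-finger parallel gripper is mounted at the origin on the work surface. World frame = base frame: x ahead of the robot, y to its left, z up, the work surface at z = 0. Lengths are in m, angles in rad, forces in N, time in s.
With the tool pointing down it reaches from about 0.325 to 0.85 m from the base axis. Payload 4.4 kg.
Tool frame: the origin (TCP) lies midway between the tips of the shut fingers; the grasp point (between the pads) lies 19 mm behind it; z points along the fingers, y is the direction in which the jaws open and shut (so a half turn about z gives the same grasp; the last joint's range is limited). The gripper opens to 94 mm and grips with 3 to 60 N. Pads are 16 mm wide; open, the fingers measure 119 mm over their backs; the gripper's body (75 mm by 177 mm) begins 78 mm behind the grasp point.
Start: joints at [-1.482, 0.207, 1.542, -0, 1.393, -0.15], TCP at [0.137, -0.559, 0.205] pointing down, gripper open.
Joint ranges: [-2.73, 2.73], [-0.86, 2.22], [0.23, 2.46], [-1.11, 4.25], [0.08, 2.63], [-2.82, 2.82]. Speed limits (rad/s): [2.79, 2.79, 3.14, 3.14, 3.14, 3.14].

### API

Orientations are given as a unit quaternion [w, x, y, z].
In Python, from workcell import bot gives the robot as it stands.
- The arm moves only by the tool play_rows, never from a script. Its argument "moves" is a list of rows, each a list of 7 numbers: the opening, from -1 (shut) to 1 (fully open), so that 0 is half open, then the shift along the tool's x, y, z as a fraction of full scale, then the turn, a rotation vector about the tool's x, y, z as a fraction of full scale. A call has 1 to 8 rows; each row shifts and turns the commanded pose from where the row before left it, along the tool's axes as they then stand; what a row does not reach is not made up. Full scale, the value 1, is 0.03 m for a shift and 0.08 rad for a turn. A row lasts 1/12 s, in which the tool goes at most 41.7 mm and 7.16 degrees, less where a joint would pass 70% of its speed; a pose out of reach is approached as far as the arm can. A call with a number of a shift or a turn outside -1 to 1 is refused whole. A call with a gripper value outside its range is refused whole. The fingers move at their own pace and stop on an object; "squeeze" is the grip in N (left out, the last holds). Time passes only in rows, so rows that do not move let the fingers close. It gives the time, the measured TCP pose, the force and the opening at its end, in the units of the state.
- bot.get_obs(): the state, without advancing time (a new reading comes with each control period).
- bot.grab_frame(name): name is "scene" or "top"; returns the picture (400x640x3 uint8, red, green, blue); there is no depth.
- bot.get_calibration(name): a dict with "vertical_fov" (degrees; the focal length in pixels is half the picture's height over the tangent of half this angle, whatever the lens; pixels are square), "cx", "cy" (the principal point, pixels), "extrinsics" (4x4, takes a point from camera to world coordinates). Camera axes: x right, y down, z forward; pixel columns grow to the right and rows downward; lengths in m; the calibration is good to about 2 mm. A picture is of the moment at which its call begins. get_calibration takes no time and is no camera call.
- bot.close_job(): hands the job in, once; it reports no verdict.
The state is a dict: "time_s": time; "qpos": joint angles; "joint_velocities": joint speeds; "effort": joint torques, N m; "tool_pos": TCP position; "orientation": TCP orientation; "force": force on the tool from outside, world axes, zero at the start; "torque": the same for the moment, N m; "grip_width": finger opening in m.
Only numpy, scipy, OpenCV 4.12 (cv2) and the standard library are available. Lean on these libraries where they do the work, as an engineer would, in place of code of your own. Each camera call takes 0.05 s, during which the arm holds its last target.

## Working session

There is one attempt and no reset: what is moved stays moved. The work goes in short steps, Python scripts to look and compute and a tool call to move; the robot and the scene stay as the last step left them, time stands still between calls to the robot, and variables do not carry over. Pictures are saved under pics/ and viewed, and the job is handed in when it is done.

Besides the shell and the picture viewer there is one more tool, called after "Request:" by a JSON object that holds its "name" and its "arguments", one argument or row to a line. play_rows: Moves the arm, as the interface text tells. Its arguments: {"type":"object","properties":{"moves":{"type":"array","items":{"type":"array","items":{"type":"number","minimum":-1,"maximum":1}}},"squeeze":{"type":"number"}},"required":["moves"]}

```bash
mkdir -p pics; ls; python3 - <<'E'
from workcell import bot
import cv2
for n in ["top","scene"]:
    im=bot.grab_frame(n); cv2.imwrite(f"pics/{n}0.png",im[:,:,::-1])
    c=bot.get_calibration(n); print(n,c)
print(bot.get_obs())
E
```

```text
pics
top {'vertical_fov': 49.35393998945889, 'cx': 321.018135058292, 'cy': 195.09065486919988, 'extrinsics': array([[ 0.00503301, -0.99414494,  0.10793749,  0.4763366 ],
       [-0.99971358, -0.00247676,  0.02380367, -0.00254144],
       [-0.02339697, -0.10802638, -0.99387267,  0.8844705 ],
       [ 0.        ,  0.        ,  0.        ,  1.        ]])}
scene {'vertical_fov': 53.80671628757642, 'cx': 317.203094538158, 'cy': 198.99727434342216, 'extrinsics': array([[-0.27062036,  0.75623986, -0.59570621,  1.03350949],
       [ 0.96266192,  0.21697115, -0.16188128,  0.14767343],
       [ 0.00682998, -0.61727205, -0.78672013,  0.67363662],
       [ 0.        ,  0.        ,  0.        ,  1.        ]])}
{'time_s': 0.1, 'qpos': array([-1.48150250e+00,  2.07323990e-01,  1.54279524e+00, -1.44650165e-05,
        1.39349859e+00, -1.50510013e-01]), 'joint_velocities': array([-0.00121964, -0.00163225, -0.00402314,  0.00143233, -0.00082662,
        0.00109483]), 'effort': array([ 1.55762446e-04, -3.71863246e+01, -2.82293129e+01,  7.00357882e-02,
        3.11429822e-02, -4.76608432e-05]), 'tool_pos': array([ 0.13648279, -0.55782208,  0.20442057]), 'orientation': array([-1.01232598e-03,  9.92819710e-01,  1.19616046e-01,  2.38738750e-05]), 'force': array([ 0.37387496, -0.11148447,  0.40929747]), 'torque': array([ 0.02013642,  0.02611963, -0.00349705]), 'grip_width': 0.09415888970882805}
```

View pics/top0.png

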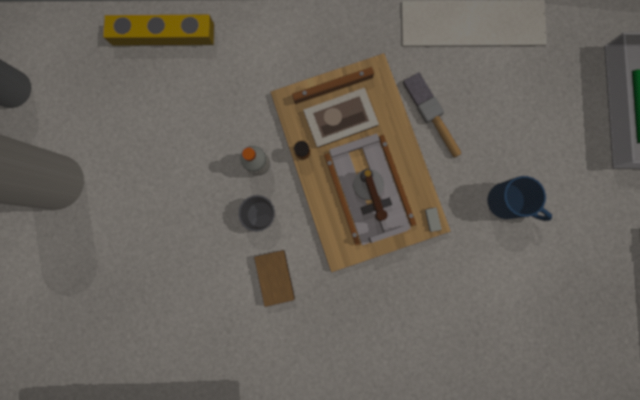

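View pics/scene0.png

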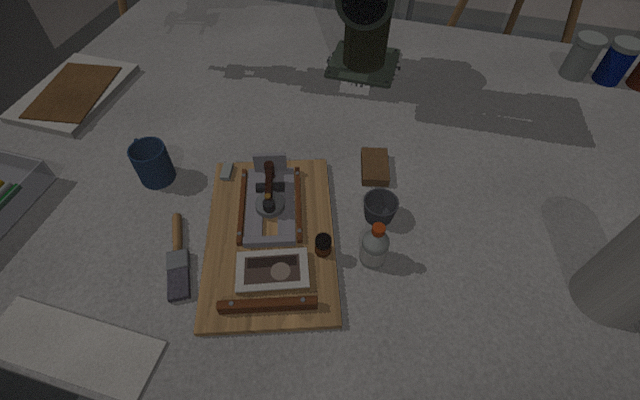

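```bash
python3 - <<'E'
import cv2
im=cv2.imread("pics/top0.png")[45:280,230:480]
cv2.imwrite("pics/topc.png",cv2.convertScaleAbs(cv2.resize(im,None,fx=2.55,fy=2.55,interpolation=cv2.INTER_CUBIC),alpha=1.5))
im=cv2.imread("pics/scene0.png")[140:340,180:420]
cv2.imwrite("pics/scenec.png",cv2.convertScaleAbs(cv2.resize(im,None,fx=3,fy=3,interpolation=cv2.INTER_CUBIC),alpha=1.5))
E
```

```text
(no output)
```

View pics/topc.png

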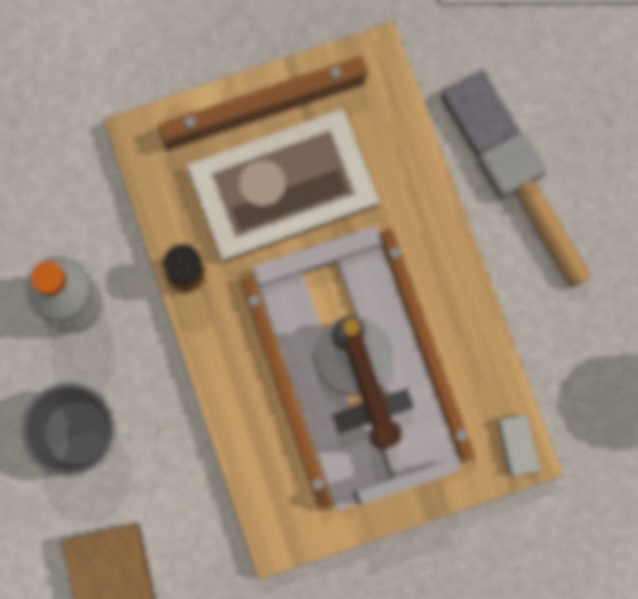

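View pics/scenec.png

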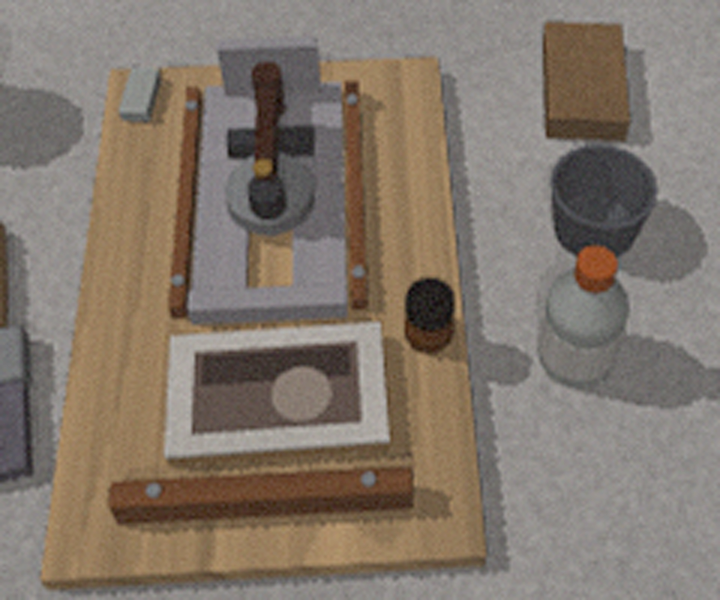

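```bash
cat > h.py <<'E'
import numpy as np, cv2
from workcell import bot
def ray(n,px,z):
    c=bot.get_calibration(n); f=200/np.tan(np.radians(c["vertical_fov"]/2)); E=c["extrinsics"]
    px=np.atleast_2d(px).astype(float)
    d=np.c_[(px[:,0]-c["cx"])/f,(px[:,1]-c["cy"])/f,np.ones(len(px))]@E[:3,:3].T
    o=E[:3,3]; return o+d*((z-o[2])/d[:,2])[:,None]
def proj(n,P):
    c=bot.get_calibration(n); f=200/np.tan(np.radians(c["vertical_fov"]/2)); E=c["extrinsics"]
    q=(np.atleast_2d(P)-E[:3,3])@E[:3,:3]
    return np.c_[q[:,0]/q[:,2]*f+c["cx"],q[:,1]/q[:,2]*f+c["cy"]]
E
python3 - <<'E'
from h import *
for n,off,s,cor in [("top",(230,45),2.55,[(260,577),(562,472),(393,22),(107,120)]),("scene",(180,140),3,[(438,58),(112,68),(42,580),(485,562)])]:
    print("hand",n,np.round(ray(n,np.array(cor)/s+off,.018)[:,:2],4).tolist())
    im=cv2.imread(f"pics/{n}0.png"); hsv=cv2.cvtColor(im,cv2.COLOR_BGR2HSV)
    m=cv2.inRange(hsv,(10,60,75),(28,255,255))
    m=cv2.morphologyEx(m,cv2.MORPH_OPEN,np.ones((3,3)))
    cs=cv2.findContours(m,cv2.RETR_EXTERNAL,cv2.CHAIN_APPROX_NONE)[0]
    cs=[c for c in cs if cv2.boundingRect(c)[0]>190 and cv2.boundingRect(c)[0]<430]
    c=max(cs,key=cv2.contourArea)
    cv2.imwrite(f"pics/mask_{n}.png",m)
    P=ray(n,cv2.convexHull(c)[:,0]+0.0,.018)[:,:2]
    r=cv2.minAreaRect((P*1000).astype(np.float32)); print(n,r, np.round(cv2.boxPoints(r)).tolist())
E
```

```text
hand top [[0.42, -0.004], [0.5016, -0.2373], [0.8651, -0.1109], [0.7838, 0.1204]]
top ((642.9686889648438, -56.140716552734375), (390.5846862792969, 251.45079040527344), 19.002159118652344) [[417.0, -1.0], [499.0, -239.0], [869.0, -111.0], [787.0, 126.0]]
hand scene [[0.4201, 0.0009], [0.4986, -0.2339], [0.8673, -0.1075], [0.7903, 0.1268]]
scene ((644.6762084960938, -54.49299621582031), (393.515869140625, 249.1864776611328), 18.97169303894043) [[418.0, -1.0], [499.0, -236.0], [871.0, -108.0], [790.0, 127.0]]
```

View pics/mask_top.png

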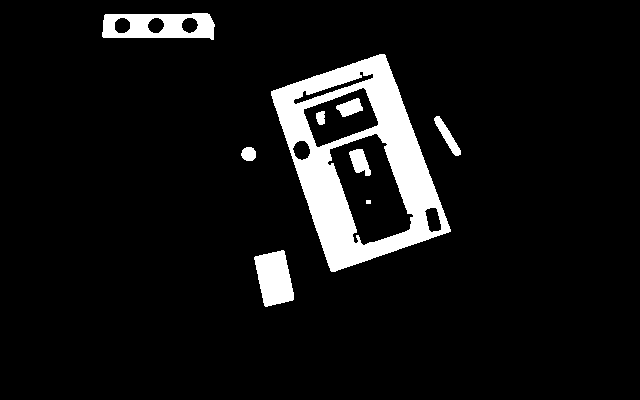

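```bash
cat >> h.py <<'E'
yaw=np.radians(19.0); O=np.array([.6057,-.0685])
R=np.array([[np.cos(yaw),-np.sin(yaw)],[np.sin(yaw),np.cos(yaw)]])
def tojig(P): return (np.atleast_2d(P)[:,:2]-O)@R
def toworld(J,z=None):
    J=np.atleast_2d(J); W=J[:,:2]@R.T+O
    return np.c_[W,J[:,2] if J.shape[1]>2 else np.full(len(J),z)]
def grab(n,name,draw=None,box=None,s=2.5):
    im=bot.grab_frame(n)[:,:,::-1].copy(); cv2.imwrite(f"pics/{name}_raw.png",im)
    return im
E
python3 - <<'E'
from h import *
T=lambda p:np.array(p)/2.55+(230,45); S=lambda p:np.array(p)/3+(180,140)
def show(l,n,p,z): print(l,n,np.round(tojig(ray(n,p,z))*1000,1))
show("knob","top",T((386,432)),.084); show("knob","scene",S((266,72)),.084)
show("pivotcap","top",T((350,330)),.08); 
show("tab top rear corners","top",T((360,500)),.075);show("tab","top",T((462,464)),.075)
show("tab","scene",S((220,48)),.075);show("tab","scene",S((317,40)),.075)
show("fence","top",T((162,140)),.045);
show("canvas corners","top",[T((188,165)),T((347,110)),T((378,202)),T((223,257))],.034)
show("canvas","scene",[S((168,338)),S((382,323)),S((388,440)),S((167,457))],.034)
show("jaw","top",[T((260,282)),T((382,232))],.036)
for n in("top","scene"):
  im=cv2.imread(f"pics/{n}0.png")
  for J in [(-155,-125,18),(-155,125,18),(235,125,18),(235,-125,18),(0,0,84),(190,85,45),(190,-85,45),(-124,35,75),(-124,-35,75),(75,50,36),(75,-50,36),(-53,0,42),(-63+140,63,32),(-82,0,84)]:
    p=proj(n,toworld(np.array(J)/1000))[0]; cv2.circle(im,tuple(np.round(p*16).astype(int).tolist()),16,(0,0,255),-1,shift=4)
  x,y=(230,45) if n=="top" else (180,140)
  cv2.imwrite(f"pics/ov_{n}.png",cv2.resize(im[y:y+235,x:x+250],None,fx=2.5,fy=2.5))
E
```

```text
knob top [[-82.    0.9]]
knob scene [[-82.6   2. ]]
pivotcap top [[-3.1  0.2]]
tab top rear corners top [[-122.2   34. ]]
tab top [[-121.3  -44.5]]
tab scene [[-115.9  -31.6]]
tab scene [[-120.3   36.5]]
fence top [[190.1  84.5]]
canvas corners top [[167.9  71.2]
 [169.1 -61.8]
 [ 90.9 -60. ]
 [ 88.9  68.7]]
canvas scene [[ 92.9 -59.8]
 [ 89.2  73.1]
 [168.7  73.3]
 [172.4 -54.9]]
jaw top [[ 60.4  48. ]
 [ 66.9 -54.6]]
```

View pics/ov_top.png

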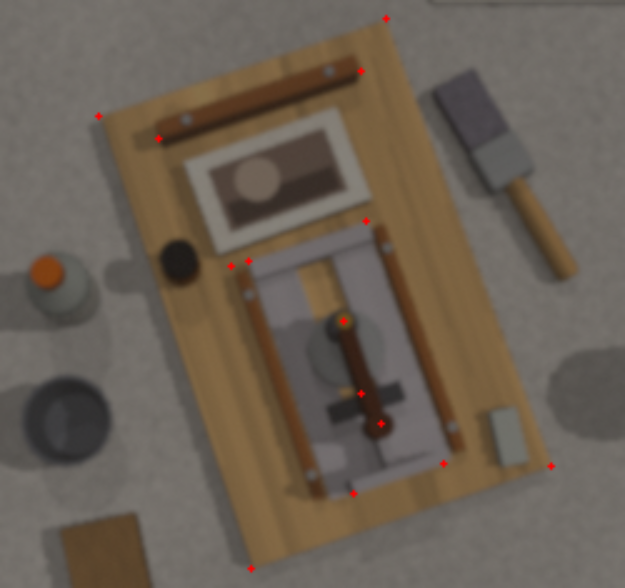

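View pics/ov_scene.png

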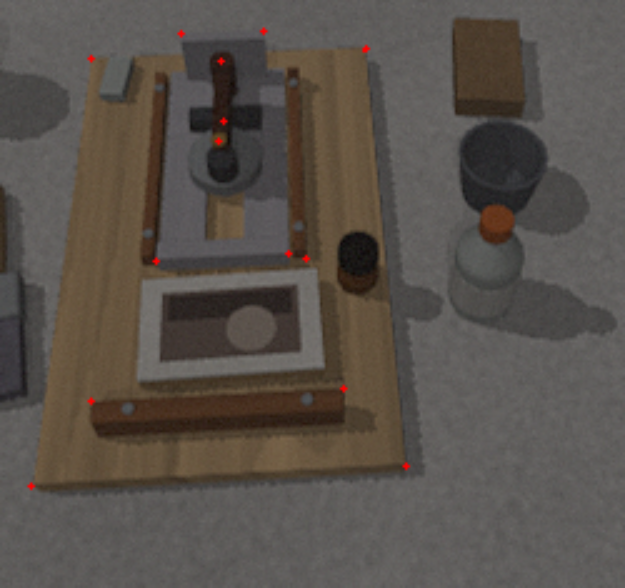

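The cam is at q≈0, with the knob at about jig (-82, 1). The jig origin is about (0.606, -0.0685) with yaw 19°, and both views agree to about 2 mm. I'll align the tool's x with the jig's x and shut the fingers.

```bash
cat >> h.py <<'E'
from scipy.spatial.transform import Rotation as Ro
def state():
    o=bot.get_obs(); q=o["orientation"]; M=Ro.from_quat(q,scalar_first=True).as_matrix()
    p=o["tool_pos"]; print("t",round(o["time_s"],2),"jig mm",np.round(tojig(p)[0]*1000,1),"z",round(p[2]*1000,1),"toolyaw-jig",round(np.arctan2(M[1,0],M[0,0])-yaw,4),"tilt",np.round(M[:2,2],3),"F jig",np.round(np.r_[R.T@o["force"][:2],o["force"][2]],2),"w",round(o["grip_width"],4))
    return p,M
def go(jx,jy,z):
    p,M=state(); d=toworld([[jx/1000,jy/1000]],z/1000)[0]-p
    dyaw=0
    print("tool delta /30mm",np.round(M.T@d/.03,2))
E
python3 - <<'E'
from h import *
go(-55,36,120)
E
```

```text
t 0.1 jig mm [-603.  -309.9] z 204.4 toolyaw-jig -0.0918 tilt [-0.     0.002] F jig [ 0.32 -0.23  0.41] w 0.0942
tool delta /30mm [ 17.13 -13.15   2.85]
```

Request:
{"name": "play_rows", "arguments": {
  "moves": [
    [-1,0,0,0,0,0,-0.57],
    [-1,0,0,0,0,0,-0.57],
    [-1,0.7,-0.44,0,0,0,0],
    [-1,0.8,-0.5,0,0,0,0],
    [-1,0.8,-0.5,0,0,0,0],
    [-1,0.8,-0.5,0,0,0,0],
    [-1,0.8,-0.5,0,0,0,0],
    [-1,0.8,-0.5,0,0,0,0]
  ]
}}

```text
time_s: 0.77
tool_pos: [0.2417, -0.4278, 0.2049]
orientation: [-0.001, 0.986, 0.165, -0.0]
force: [0.7, 0.0, 0.2]
grip_width: 0.0443
```

Request:
{"name": "play_rows", "arguments": {
  "moves": [
    [-1,0.8,-0.5,0,0,0,0],
    [-1,0.8,-0.5,0,0,0,0],
    [-1,0.8,-0.5,0,0,0,0],
    [-1,0.8,-0.5,0,0,0,0],
    [-1,0.8,-0.5,0,0,0,0],
    [-1,0.8,-0.5,0,0,0,0],
    [-1,0.8,-0.5,0,0,0,0],
    [-1,0.8,-0.5,0,0,0,0]
  ]
}}

```text
time_s: 1.43
tool_pos: [0.3842, -0.2519, 0.2051]
orientation: [-0.0, 0.986, 0.165, -0.0]
force: [0.6, -1.0, 0.1]
grip_width: 0.0005
```

```bash
python3 - <<'E'
from h import *
go(-55,36,100)
E
```

```text
t 1.43 jig mm [-269.2 -101.3] z 205.1 toolyaw-jig -0.0008 tilt [-0.  0.] F jig [ 0.22 -1.16  0.11] w 0.0005
tool delta /30mm [ 7.14 -4.58  3.5 ]
```

Request:
{"name": "play_rows", "arguments": {
  "moves": [
    [-1,0.9,-0.57,0.1,0,0,0],
    [-1,0.9,-0.57,0.3,0,0,0],
    [-1,0.9,-0.57,0.5,0,0,0],
    [-1,0.9,-0.57,0.5,0,0,0],
    [-1,0.9,-0.57,0.5,0,0,0],
    [-1,0.9,-0.57,0.5,0,0,0],
    [-1,0.9,-0.57,0.5,0,0,0],
    [-1,0.84,-0.59,0.6,0,0,0]
  ]
}}

```text
time_s: 2.1
tool_pos: [0.5429, -0.0525, 0.0999]
orientation: [0.0, 0.986, 0.165, 0.0]
force: [0.9, 0.1, 0.3]
grip_width: 0.0005
```

```bash
python3 - <<'E'
from h import *
go(-55,36,55)
im=grab("top","a")
cv2.imwrite("pics/a_top.png",cv2.convertScaleAbs(cv2.resize(im[45:280,230:480],None,fx=2.5,fy=2.5),alpha=1.5))
im=grab("scene","b")
cv2.imwrite("pics/a_sc.png",cv2.convertScaleAbs(cv2.resize(im[100:340,160:420],None,fx=2.5,fy=2.5),alpha=1.5))
E
```

```text
t 2.1 jig mm [-54.2  35.6] z 99.9 toolyaw-jig -0.0004 tilt [ 0.001 -0.   ] F jig [ 0.89 -0.21  0.32] w 0.0005
tool delta /30mm [-0.03 -0.01  1.5 ]
```

View pics/a_sc.png

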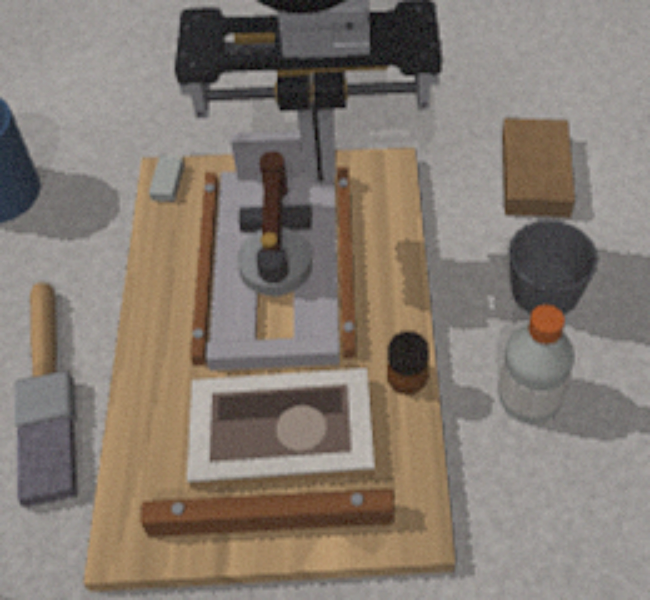

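```bash
python3 - <<'E'
from h import *
q=np.linspace(0,3.14,17)
l=np.c_[-np.cos(q),-np.sin(q)]; t=np.c_[np.sin(q),-np.cos(q)]
h=8*abs(np.sin(q))+12.5*abs(np.cos(q))
p=55*l-t*(6+h)[:,None]
p=np.vstack([[-54.2,35.6],p]); d=np.diff(p,axis=0)/30*[1,-1]
print(np.round(np.c_[p[1:],d],2))
E
```

```text
[[-5.500e+01  1.850e+01 -3.000e-02  5.700e-01]
 [-5.781e+01  8.710e+00 -9.000e-02  3.300e-01]
 [-5.870e+01 -2.000e+00 -3.000e-02  3.600e-01]
 [-5.731e+01 -1.321e+01  5.000e-02  3.700e-01]
 [-5.339e+01 -2.438e+01  1.300e-01  3.700e-01]
 [-4.687e+01 -3.482e+01  2.200e-01  3.500e-01]
 [-3.787e+01 -4.383e+01  3.000e-01  3.000e-01]
 [-2.674e+01 -5.075e+01  3.700e-01  2.300e-01]
 [-1.405e+01 -5.499e+01  4.200e-01  1.400e-01]
 [-5.280e+00 -5.711e+01  2.900e-01  7.000e-02]
 [ 4.210e+00 -5.777e+01  3.200e-01  2.000e-02]
 [ 1.421e+01 -5.663e+01  3.300e-01 -4.000e-02]
 [ 2.434e+01 -5.341e+01  3.400e-01 -1.100e-01]
 [ 3.409e+01 -4.793e+01  3.300e-01 -1.800e-01]
 [ 4.287e+01 -4.015e+01  2.900e-01 -2.600e-01]
 [ 5.003e+01 -3.025e+01  2.400e-01 -3.300e-01]
 [ 5.497e+01 -1.860e+01  1.600e-01 -3.900e-01]]
```

Request:
{"name": "play_rows", "arguments": {
  "moves": [
    [-1,0,0,0.5,0,0,0],
    [-1,0,0,0.5,0,0,0],
    [-1,0,0,0.5,0,0,0],
    [-1,0,0,0,0,0,0]
  ]
}}

```text
time_s: 2.53
tool_pos: [0.5385, -0.0538, 0.0526]
orientation: [-0.001, 0.986, 0.165, -0.003]
force: [-1.1, 0.3, -0.7]
grip_width: 0.0006
```

Request:
{"name": "play_rows", "arguments": {
  "moves": [
    [-1,0,0,0,0,0,0],
    [-1,0,0,0,0,0,0]
  ]
}}

```text
time_s: 2.7
tool_pos: [0.5421, -0.0545, 0.0563]
orientation: [0.0, 0.986, 0.164, 0.0]
force: [0.2, -0.2, 0.7]
grip_width: 0.0004
```

```bash
python3 - <<'E'
from h import *
go(-55,18.5,55)
E
```

```text
t 2.7 jig mm [-55.6  33.9] z 56.3 toolyaw-jig -0.0012 tilt [ 0.001 -0.   ] F jig [ 0.09 -0.27  0.7 ] w 0.0004
tool delta /30mm [0.02 0.51 0.05]
```

Request:
{"name": "play_rows", "arguments": {
  "moves": [
    [-1,0,0.51,0,0,0,0],
    [-1,-0.09,0.33,0,0,0,0],
    [-1,-0.03,0.36,0,0,0,0],
    [-1,0.05,0.37,0,0,0,0],
    [-1,0.13,0.37,0,0,0,0],
    [-1,0.22,0.35,0,0,0,0],
    [-1,0.3,0.3,0,0,0,0],
    [-1,0.37,0.23,0,0,0,0]
  ]
}}

```text
time_s: 3.37
tool_pos: [0.596, -0.1265, 0.0551]
orientation: [-0.0, 0.986, 0.164, -0.001]
force: [-2.1, 0.7, -0.1]
grip_width: 0.0004
```

```bash
python3 - <<'E'
from h import *
go(-26.7,-50.7,55)
im=grab("scene","c")
cv2.imwrite("pics/c_sc.png",cv2.convertScaleAbs(cv2.resize(im[100:340,160:420],None,fx=2.5,fy=2.5),alpha=1.5))
E
```

```text
t 3.37 jig mm [-28.  -51.7] z 55.1 toolyaw-jig -0.002 tilt [-0.002 -0.   ] F jig [-1.71  1.33 -0.09] w 0.0004
tool delta /30mm [ 0.04 -0.03  0.  ]
```

View pics/c_sc.png

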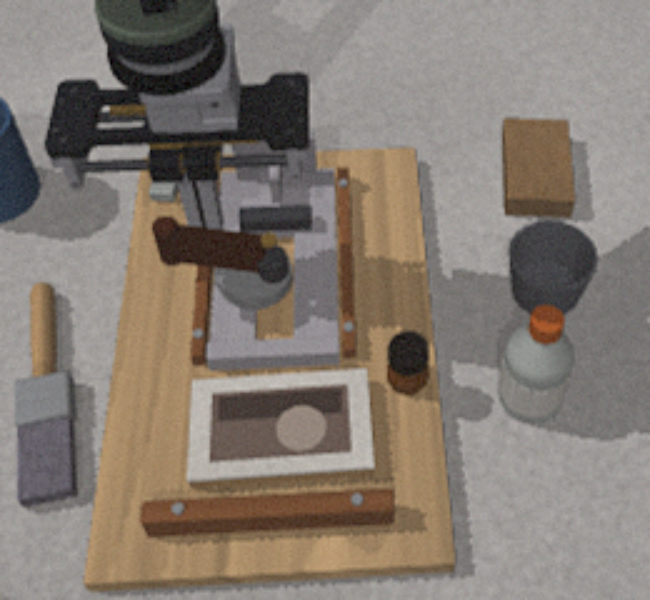

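The lever is round at about q = 1.4 (knob at crop pixel (165, 230)), with contact force of about 2 N, so the sweep is working. I'll continue it.

Request:
{"name": "play_rows", "arguments": {
  "moves": [
    [-1,0.42,0.14,0,0,0,0],
    [-1,0.3,0.06,0,0,0,0],
    [-1,0.32,0.02,0,0,0,0],
    [-1,0.33,-0.04,0,0,0,0],
    [-1,0.34,-0.11,0,0,0,0],
    [-1,0.33,-0.18,0,0,0,0],
    [-1,0.29,-0.26,0,0,0,0],
    [-1,0.24,-0.33,0,0,0,0]
  ]
}}

```text
time_s: 4.08
tool_pos: [0.6638, -0.0791, 0.0559]
orientation: [0.001, 0.986, 0.165, 0.001]
force: [-0.6, -1.6, -0.0]
grip_width: 0.0005
```

Request:
{"name": "play_rows", "arguments": {
  "moves": [
    [-1,0.1,-0.25,0,0,0,0],
    [-1,0.06,-0.14,0,0,0,0],
    [-1,0,0,0,0,0,0],
    [-1,0,0,0,0,0,0]
  ]
}}

```text
time_s: 4.42
tool_pos: [0.6633, -0.066, 0.0557]
orientation: [-0.0, 0.986, 0.165, 0.001]
force: [0.5, 0.2, 0.1]
grip_width: 0.0005
```

```bash
python3 - <<'E'
from h import *
go(55,-18.6,55)
im=grab("scene","d")
cv2.imwrite("pics/d_sc.png",cv2.convertScaleAbs(cv2.resize(im[100:340,160:420],None,fx=2.5,fy=2.5),alpha=1.5))
E
```

```text
t 4.42 jig mm [ 55.2 -16.4] z 55.7 toolyaw-jig 0.0001 tilt [0.001 0.001] F jig [0.59 0.05 0.09] w 0.0005
tool delta /30mm [-0.01  0.07  0.02]
```

View pics/d_sc.png

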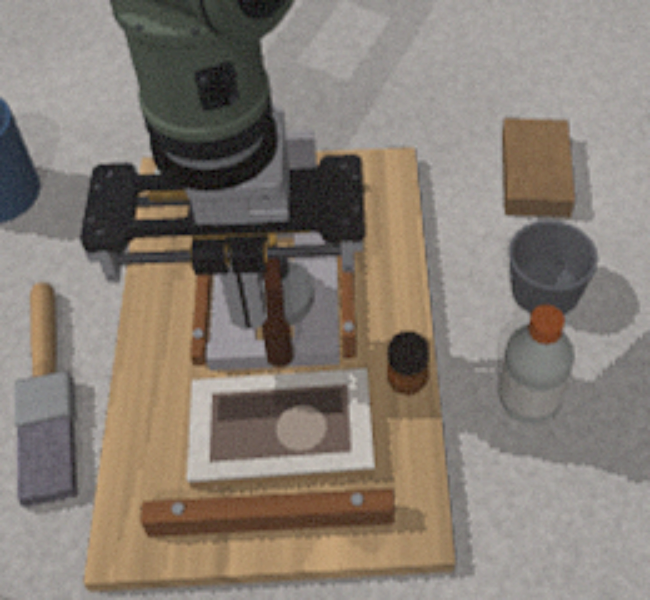

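Request:
{"name": "play_rows", "arguments": {
  "moves": [
    [-1,0,0.4,0,0,0,0],
    [-1,0,0.4,-0.2,0,0,0],
    [-1,0,0,-0.8,0,0,0],
    [-1,0,0,-0.9,0,0,0],
    [-1,0,0,-0.9,0,0,0],
    [-1,-0.5,-0.1,-0.2,0,0,0],
    [-1,-0.8,-0.2,0,0,0,0],
    [-1,-0.9,-0.2,0,0,0,0]
  ]
}}

```text
time_s: 5.13
tool_pos: [0.605, -0.0992, 0.1477]
orientation: [0.001, 0.986, 0.164, 0.002]
force: [-0.1, 0.4, -0.2]
grip_width: 0.0002
```

Request:
{"name": "play_rows", "arguments": {
  "moves": [
    [-1,-0.9,-0.2,0,0,0,0],
    [-1,-0.9,-0.2,0,0,0,0],
    [-1,-0.9,-0.2,0,0,0,0],
    [-1,-0.9,-0.1,0,0,0,0],
    [-1,-0.8,-0.1,0,0,0,0],
    [-1,-0.5,0,0,0,0,0],
    [-1,0,0,0,0,0,0]
  ]
}}

```text
time_s: 5.72
tool_pos: [0.4546, -0.1239, 0.146]
orientation: [0.0, 0.987, 0.163, -0.0]
force: [0.3, -0.2, 0.1]
grip_width: 0.0001
```

```bash
python3 - <<'E'
from h import *
go(-160,0,50)
for n in("top","scene"):
  im=grab(n,"e"+n)
  x,y=(230,45) if n=="top" else (160,100)
  cv2.imwrite(f"pics/e_{n}.png",cv2.convertScaleAbs(cv2.resize(im[y:y+235,x:x+260],None,fx=2.5,fy=2.5),alpha=1.5))
E
```

```text
t 5.72 jig mm [-160.9   -3.2] z 146.0 toolyaw-jig -0.004 tilt [-0.    -0.001] F jig [ 0.17 -0.28  0.1 ] w 0.0001
tool delta /30mm [ 0.03 -0.11  3.2 ]
```

View pics/e_top.png

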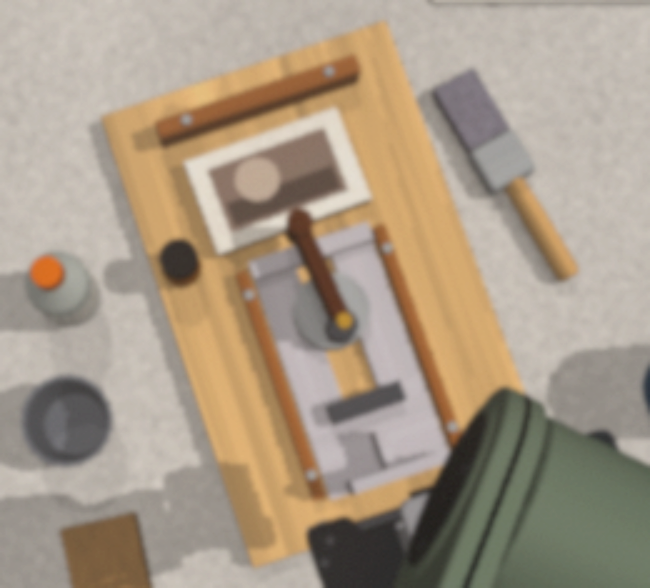

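View pics/e_scene.png

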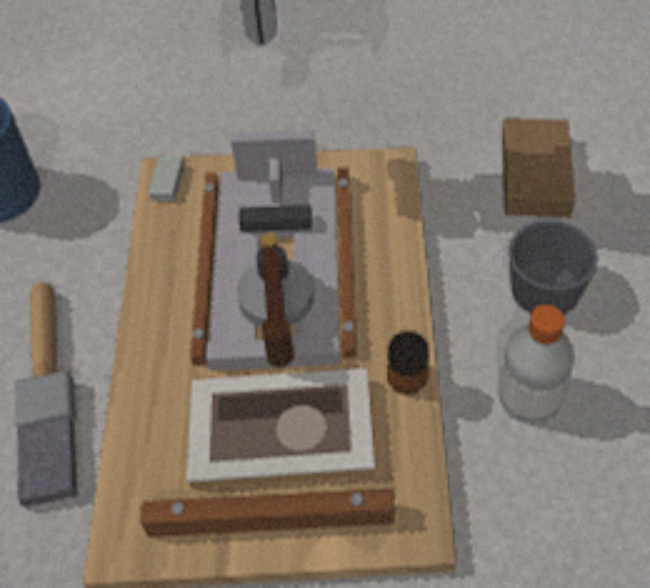

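```bash
python3 - <<'E'
from h import *
a=tojig(ray("top",np.array((299,219))/2.5+(230,45),.084))[0]*1000
b=tojig(ray("scene",np.array((277,333))/2.5+(160,100),.084))[0]*1000
for p in (a,b): print(p, "cam err rad",np.arctan2(p[1],p[0]))
E
```

```text
[81.98483447  5.68959736] cam err rad 0.06928707978397226
[86.11659151  8.88504404] cam err rad 0.10281081315614811
```

Request:
{"name": "play_rows", "arguments": {
  "moves": [
    [-1,0,-0.1,0.6,0,0,-0.05],
    [-1,0,0,0.8,0,0,0],
    [-1,0,0,0.8,0,0,0],
    [-1,0,0,0.7,0,0,0],
    [-1,0,0,0.3,0,0,0],
    [-1,0,0,0,0,0,0],
    [-1,0.3,0,0,0,0,0],
    [-1,0.3,0,0,0,0,0]
  ]
}}

```text
time_s: 6.48
tool_pos: [0.4749, -0.1139, 0.0508]
orientation: [0.001, 0.986, 0.166, 0.001]
force: [0.1, 0.5, 0.2]
grip_width: 0.0007
```

Request:
{"name": "play_rows", "arguments": {
  "moves": [
    [-1,0.2,0,0,0,0,0],
    [-1,0.2,0,0,0,0,0],
    [-1,0.2,0,0,0,0,0],
    [-1,0.2,0,0,0,0,0],
    [-1,0.2,0,0,0,0,0]
  ]
}}

```text
time_s: 6.9
tool_pos: [0.5014, -0.1037, 0.0499]
orientation: [0.0, 0.986, 0.167, -0.0]
force: [-4.0, -2.4, 3.9]
grip_width: 0.0002
```

```bash
python3 - <<'E'
from h import *
go(-97,0,50)
E
```

```text
t 6.9 jig mm [-110.1    0.7] z 49.9 toolyaw-jig 0.0036 tilt [-0.    -0.001] F jig [-4.54 -0.98  3.9 ] w 0.0002
tool delta /30mm [ 0.44  0.03 -0.01]
```

Request:
{"name": "play_rows", "arguments": {
  "moves": [
    [-1,0.15,0,0,0,0,0],
    [-1,0.15,0,0,0,0,0],
    [-1,0,0,0,0,0,0]
  ]
}}

```text
time_s: 7.15
tool_pos: [0.5106, -0.1001, 0.0494]
orientation: [-0.0, 0.986, 0.167, 0.001]
force: [-0.4, 0.2, -0.0]
grip_width: 0.0004
```

```bash
python3 - <<'E'
from h import *
go(-97,0,50)
E
```

```text
t 7.15 jig mm [-100.2    1.1] z 49.4 toolyaw-jig 0.0034 tilt [0.001 0.001] F jig [-0.33  0.35 -0.01] w 0.0004
tool delta /30mm [ 0.11  0.04 -0.02]
```

Request:
{"name": "play_rows", "arguments": {
  "moves": [
    [-1,0.07,0,0,0,0,0],
    [-1,0.07,0,0,0,0,0]
  ]
}}

```text
time_s: 7.32
tool_pos: [0.5129, -0.099, 0.0492]
orientation: [-0.0, 0.986, 0.167, -0.001]
force: [-8.3, -3.4, 3.3]
grip_width: 0.0002
```

Request:
{"name": "play_rows", "arguments": {
  "moves": [
    [-1,0.04,0,0,0,0,0],
    [-1,0.04,0,0,0,0,0]
  ]
}}

```text
time_s: 7.48
tool_pos: [0.5128, -0.0991, 0.0492]
orientation: [0.0, 0.986, 0.167, -0.004]
force: [-11.5, -5.1, 9.7]
grip_width: 0.0008
```

```bash
python3 - <<'E'
from h import *
go(-97,0,50)
im=grab("top","ftop")
cv2.imwrite(f"pics/f_top.png",cv2.convertScaleAbs(cv2.resize(im[45:280,230:490],None,fx=2.5,fy=2.5),alpha=1.5))
E
```

```text
t 7.48 jig mm [-97.8   1.4] z 49.2 toolyaw-jig 0.0044 tilt [-0.007 -0.001] F jig [-12.54  -1.04   9.7 ] w 0.0008
tool delta /30mm [ 0.03  0.05 -0.03]
```

View pics/f_top.png

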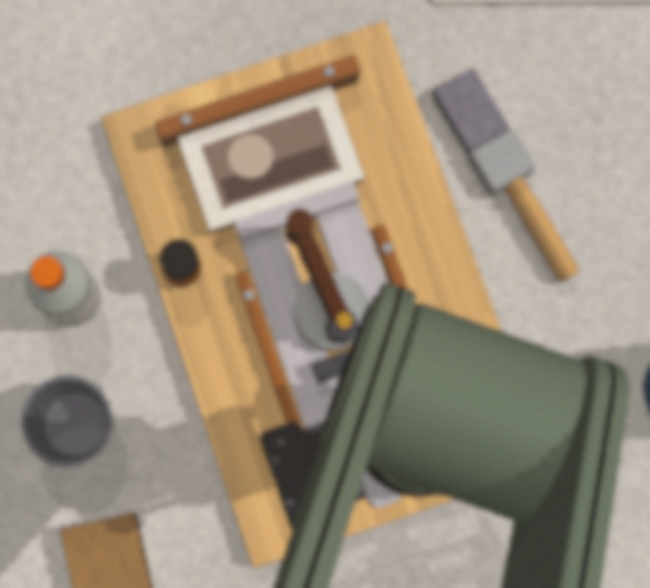

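Request:
{"name": "play_rows", "arguments": {
  "moves": [
    [-1,0.05,0,0,0,0,0],
    [-1,0,0,0,0,0,0],
    [-1,0,0,0,0,0,0],
    [-1,0,0,0,0,0,0]
  ]
}}

```text
time_s: 7.87
tool_pos: [0.5128, -0.099, 0.0492]
orientation: [0.0, 0.986, 0.167, -0.005]
force: [-13.3, -5.7, 10.8]
grip_width: 0.0003
```

```bash
python3 - <<'E'
from h import *
go(-97,0,50)
E
```

```text
t 7.87 jig mm [-97.8   1.4] z 49.2 toolyaw-jig 0.0043 tilt [-0.01  -0.002] F jig [-14.45  -1.03  10.82] w 0.0003
tool delta /30mm [ 0.03  0.05 -0.03]
```

The slide is against its stop: 14.5 N and no further advance. I'll retreat straight back, then up.

Request:
{"name": "play_rows", "arguments": {
  "moves": [
    [-1,-0.3,0,0,0,0,0],
    [-1,-0.6,0,0,0,0,0],
    [-1,-0.8,0,0,0,0,0],
    [-1,-0.8,0,-0.4,0,0,0],
    [-1,-0.8,0,-0.8,0,0,0],
    [-1,-0.6,0,-0.8,0,0,0],
    [-1,-0.4,0,-0.8,0,0,0],
    [-1,0,0,-0.6,0,0,0]
  ]
}}

```text
time_s: 8.53
tool_pos: [0.3947, -0.1405, 0.1529]
orientation: [0.0, 0.986, 0.166, 0.001]
force: [1.2, 0.5, -0.7]
grip_width: 0.0007
```

Request:
{"name": "play_rows", "arguments": {
  "moves": [
    [-1,0,0,0,0,0,0],
    [-1,0,0,0,0,0,0]
  ]
}}

```text
time_s: 8.7
tool_pos: [0.3967, -0.1406, 0.1523]
orientation: [0.001, 0.986, 0.167, 0.002]
force: [0.1, 0.3, -0.3]
grip_width: 0.0004
```

```bash
python3 - <<'E'
from h import *
state()
for n in("top","scene"):
  im=grab(n,"g"+n)
  for J in [(190,85,45),(190,-85,45),(-89,35,75),(-89,-35,75),(110,50,36),(110,-50,36),(110,65,34),(190,65,34),(110,-65,34),(190,-65,34),(-18,30,42),(-18,-30,42)]:
    p=proj(n,toworld(np.array(J)/1000))[0]; cv2.circle(im,tuple(np.round(p*16).astype(int).tolist()),8,(0,0,255),-1,shift=4)
  x,y=(230,45) if n=="top" else (160,100)
  cv2.imwrite(f"pics/g_{n}.png",cv2.convertScaleAbs(cv2.resize(im[y:y+235,x:x+260],None,fx=2.5,fy=2.5),alpha=1.5))
E
```

```text
t 8.7 jig mm [-2.211e+02 -1.000e-01] z 152.3 toolyaw-jig 0.0031 tilt [ 0.004 -0.001] F jig [ 0.15  0.22 -0.3 ] w 0.0004
```

View pics/g_top.png

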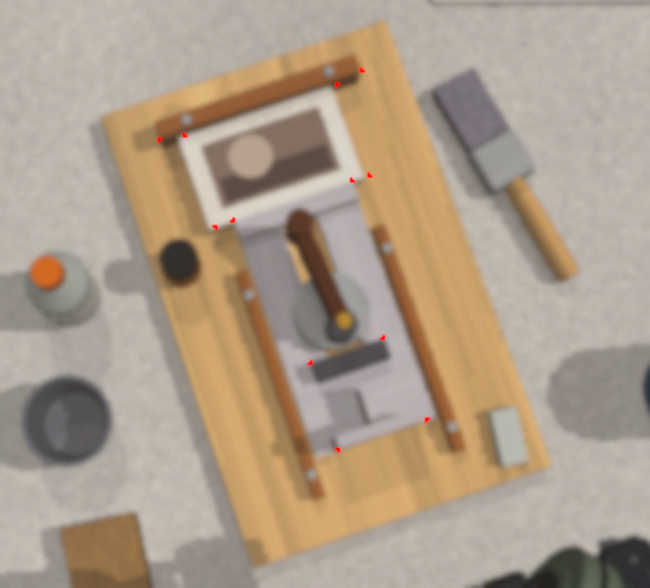

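View pics/g_scene.png

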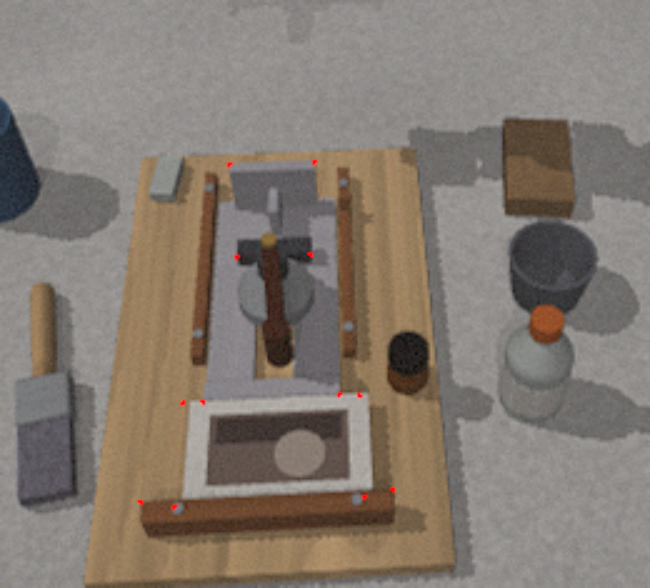

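```bash
python3 - <<'E'
import cv2,numpy as np
from h import *
a=cv2.imread("pics/etop_raw.png"); b=cv2.imread("pics/gtop_raw.png")
# rectify onto jig frame planes at z=42mm and 36mm; 2px/mm
for z,nm in((.042,"nose"),(.034,"canvas")):
    J=np.array([(-140,70),(-140,-70),(210,-70),(210,70)])/1000.
    outs=[]
    p=proj("top",toworld(J,z)).astype(np.float32)
    dst=np.array([(0,0),(0,280),(700,280),(700,0)],np.float32)  # x right: jig x, y down: -jig y
    H=cv2.getPerspectiveTransform(p,dst)
    for im in(a,b):
        o=cv2.convertScaleAbs(cv2.warpPerspective(im,H,(700,280),flags=cv2.INTER_CUBIC),alpha=1.5)
        for x in range(-140,211,10): cv2.line(o,((x+140)*2,0),((x+140)*2,6 if x%50 else 14),(0,0,255),1)
        outs.append(o)
    cv2.imwrite(f"pics/rect_{nm}.png",np.vstack(outs))
E
```

```text
(no output)
```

View pics/rect_nose.png

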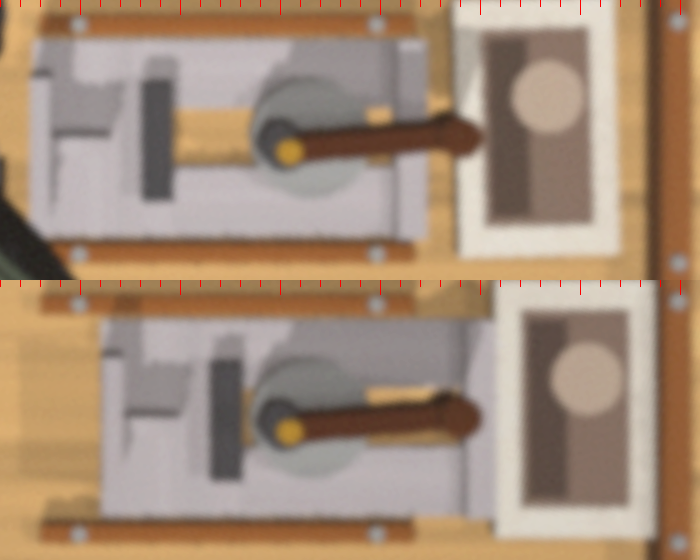

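View pics/rect_canvas.png

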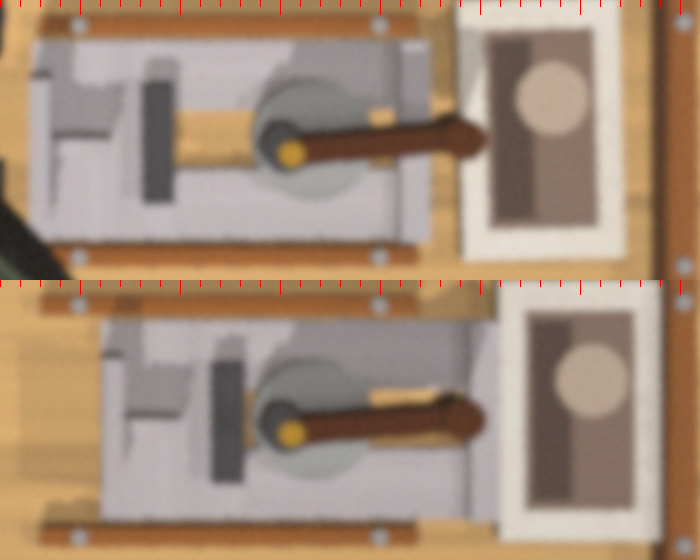

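```bash
python3 - <<'E'
from h import *
state(); print(bot.close_job())
E
```

```text
t 8.8 jig mm [-222.3    1.4] z 150.2 toolyaw-jig 0.0038 tilt [-0.001  0.001] F jig [ 0.36  1.17 -0.19] w 0.0009
the job is handed in; nothing more can be done
None
```

The canvas is clamped and the job is handed in at about 8.8 s; no verdict was reported, so what follows is from my own measurements.

With the fingers shut, I swept the cam lever counter-clockwise to its low point. I then went behind the tab and pushed the slide until it stopped, backed off and lifted clear.

- **Cam:** it sits at about 3.21 to 3.24 rad, inside the 0.45 rad tolerance. The lever is a few degrees past straight ahead, and the two views differ by about 0.03 rad.
- **Slide:** it travelled about 34 to 34.5 mm, measured on the nose, jaw and tab. At 14.5 N of push it did not advance any further.
- **Canvas:** it lies square against the fence, with its centre at about jig x = 150 mm, roughly 4 mm off the middle.
- **Bystanders:** the eraser, jar, glue, brush, tub and crayons look unmoved. The mug is only partly visible in the last pictures, but the fingers never came near it.
- **Robot:** it is clear, with only noise on the force reading.

No check failed. The two camera views agreed on jig points to within about 2 to 4 mm. The arm briefly read 3 to 4 mm off while settling after its first descent, touching nothing.

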